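# Warming plate off, chocolate ball to the mug

## Robot

A 6-joint arm with a two-finger parallel gripper is mounted at the origin on a cart in front of the work surface, level with it; the furniture and walls round the work are solid. World frame = base frame: x ahead of the robot, y to its left, z up, the work surface at z = 0. Lengths are in mm, angles in rad, forces in N, time in s.
With the tool pointing down it reaches from about 350 to 725 mm from the base axis. Payload 4.3 kg.
Tool frame: the origin (TCP) lies at the very end of the fingers, on their centre line; the grasp point (between the pads) lies 19 mm behind it; z points along the fingers, y is the line along which they close (so a half turn about z gives the same grasp; the last joint's range is limited). The gripper opens to 85 mm and grips with 20 to 120 N. Pads are 22 mm wide; open, the fingers measure 114 mm over their backs; the gripper's body (76 mm by 85 mm) begins 54 mm behind the grasp point. The pads swing forward as they close: fully open they stand 13 mm farther back than shut.
Start: joints at [1.226, 0.377, 0.081, 1.274, 0, 1.46], TCP at [133.778, 559.262, 195.729] pointing down, gripper open.
Joint ranges: [-2.72, 2.72], [-0.84, 1.66], [-1.02, 1.22], [-1.77, 2.12], [-1.37, 1.28], [-3.14, 3.14]. Speed limits (rad/s): [2.57, 2.57, 3.14, 3.14, 3.14, 3.14].

## Interface

Orientations are given as a 3x3 rotation matrix whose columns are the frame's x, y, z axes.
In Python, from cell import manip, eyes, models gives the robot as it stands. The module is installed in compiled form; this text tells all that it offers.
- The arm moves only by the shell command python3 -m pendant 'ROWS' [FORCE]. ROWS is a JSON object of lists of equal length, an entry for each row: "xyz": the shift along the tool's x, y, z in cm, a list of three; "dr": the turn, a rotation vector about the tool's x, y, z in rad, a list of three; "claw": the opening, from 0 (shut) to 1 (fully open). In form: {"xyz": [[tx, ty, tz], ...], "dr": [[rx, ry, rz], ...], "claw": [claw, ...]}. A call has 1 to 12 rows; each row shifts and turns the commanded pose from where the row before left it, along the tool's axes as they then stand; what a row does not reach is not made up. A row lasts 1/10 s, in which the tool goes at most 50 mm and 8.59 degrees, less where a joint would pass 70% of its speed; a pose out of reach is approached as far as the arm can. A call with a gripper value outside its range is refused whole. The fingers move at their own pace and stop on an object; FORCE is the grip in N (left out, the last holds). Time passes only in rows, so rows that do not move let the fingers close. It gives the time, the measured TCP pose, the force, the opening and the grip force at its end, in the units of the state.
- manip.read_state(): the state, without advancing time (a new reading comes with each control period).
- eyes.get_image(name): name is "scene" or "side" or "wrist"; returns the picture (480x640x3 uint8, red, green, blue); there is no depth.
- eyes.get_calibration(name): a dict with "vfov" (degrees; the focal length in pixels is half the picture's height over the tangent of half this angle, whatever the lens; pixels are square), "cx", "cy" (the principal point, pixels), "eye" and "orientation" of the camera in the world. Camera axes: x right, y up, looking along -z (the intrinsics and any distortion apply to the point x, -y, -z); pixel columns grow to the right and rows downward; lengths in mm; the calibration is good to about 2 mm. A picture is of the moment at which its call begins: read the wrist's pose just before it. get_calibration takes no time and is no camera call; for the wrist camera it gives the pose at the moment of the call.
- manip.hand_in(): hands the job in; it is judged then, once.
Trained networks look in the newest picture that a camera, given by its name, has taken for a name from the list of things; names that differ only in an ending like _2 or _b are one class to them, and where a whole thing is asked for, a point or a joint stands for the part that bears it (a point fixed in the world has none). Each returns a list of dicts, best first, with "p" (0 to 1); they miss things now and then, are a little off and sometimes report something else, mostly with a low value. They report only what shows in the picture. A call takes as long as a camera call. They do not tell look-alikes from the thing itself.
- models.search_frame(camera, name): "rect" ([left, top, right, bottom] in pixels, round what is visible of it).
The state is a dict: "t": time; "joint_positions": joint angles; "joint_vel": joint speeds; "joint_torque": joint torques, N m; "ee_pos": TCP position; "tcp_rot": TCP orientation; "contact_force": force on the tool from outside, world axes, zero at the start; "wrist_torque": the same for the moment, N m; "opening": opening from 0.0 (shut) to 1.0 (fully open); "grasp_force": force on a finger pad.
Only numpy, scipy, OpenCV 4.12 (cv2) and the standard library are available. Lean on these libraries where they do the work, as an engineer would, in place of code of your own. Each camera call takes 0.05 s, during which the arm holds its last target. There are 200 camera calls.

## Task

The chocolate ball in the little steel dish is warm enough: first turn the warming plate off, its knob anticlockwise all the way to the stop. Then lift the dish by its handle and, keeping it level so that the loose ball stays in the middle, turn it a quarter turn from the way it sat, towards the side where the mug with the handle stands (not the tumbler), until its pouring lip is over the mug's mouth, a few centimetres above the rim. Finish holding the dish there in the gripper, level and still, ready to tip; leave mug and tumbler standing where they are.

Things in the scene. Friction and masses are not known exactly. Their poses are not given: they have to be found in the camera images.
- warmer: White warming plate, case 190 (x) x 215 (y) x 50 mm high, fixed. Origin on the worktop below the centre of the round dark hot plate; x to its back, y to its left, where the knob is; z up. The case spans y -78 to +137, x -95 to +95 mm. The hot plate's top is 54 mm up and carries a low steel ring (inner radius 41 mm, 4 mm high) that the dish's foot stands in.
- heat_knob (a joint): Angle of the black bar-grip knob, rad: 0 = off, at its stop; it grows clockwise seen from above (to 4.4). It starts at 0.7 to 1.35, so off means turning it anticlockwise by that angle. Friction 0.03 N m; it stays where it is left. At angle q the grip bar lies along the warmer's x axis turned clockwise by q.
- heat_knob_grip (a point): Point on the knob's vertical axis at the height to grip, 87 mm above the worktop; 28 mm behind and 105 mm left of the warmer's origin. The grip bar is 34 mm long, 14 mm thick and 32 mm high (from 62 to 94 mm above the worktop), standing on a disc of 18 mm radius. Nothing else is within 40 mm of its axis at that height.
- dish: Round steel dish, 126 mm wide, 38 high, 0.2 kg, loose, with a wide pouring lip along its +x and a straight black handle along its -x. Origin on its axis, under its foot (foot radius 38 mm). It sits in the warmer's ring, origin 54 mm above the worktop, handle to the warmer's front (its x along the warmer's x within 4 degrees). Inside a shallow bowl (curvature radius 110 mm) with a steeper rim.
- dish_centre (a point): Lowest point of the dish's inside, on its axis, 8 mm above its origin.
- dish_lip (a point): The pouring lip near its tip: 78 mm along the dish's +x, 33 mm above its origin.
- dish_handle (a point): Where to grip the handle: 108 mm along the dish's -x, 36 mm above its origin (90 mm above the worktop at the start). The black grip is a bar with flat upright sides, 66 mm long (85 to 151 mm from the dish's axis), 16 mm wide, 22 mm high (25 to 47 mm above the dish's origin).
- ball_centre (a point): Centre of the hollow chocolate ball, brown, 40 mm across, 30 g, loose in the middle of the dish; it rolls if the dish is tilted or jerked.
- mug: White mug with one handle, 82 mm across and 94 mm high, loose, standing upright on the worktop either left or right of the warming plate (its handle towards the robot's side). Origin at the underside, 15 mm from the mug's axis towards its handle; the handle points along its -y.
- mug_mouth (a point): Centre of the mug's mouth, at rim height, 94 mm above the worktop; the mouth is about 74 mm wide inside.
- tumbler: Plain drinking glass without a handle, 77 mm across and 89 mm high, loose, standing on the other side of the warming plate. Origin at the centre of its underside.
Things that resemble listed ones, but are neither listed nor needed, are in the scene too. Leave any red look-alike of the mug alone.

How it is judged (in metres and radians):
On the way, in this order (a step that is already met when the one before it is completed fails the run):
1. the heat knob is turned back to its stop while the dish still sits on the warming plate (value of joint heat_knob below 0.07 rad and z of dish in the frame of warmer below 0.06 m), for 0.2 s.
2. the dish is lifted clear of the ring, level, with the ball in it (z of dish in the frame of warmer above 0.07 m and angle between dish's own z axis and vertical below 0.2 rad and horizontal distance between ball_centre and dish_centre below 0.03 m), for 0.1 s.
At the end, for the whole second after the job is handed in: Knob at its off stop (0.09 rad); dish held in the gripper, touching nothing else, still, level within 5.7 deg, a quarter turn from how it sat (17 deg); lip within 28 mm of the mug's mouth centre, 10 to 90 mm above the rim; ball within 15 mm of the dish's centre; mug, tumbler moved under 20 mm (value of joint heat_knob below 0.09 rad and contact force between the fingers and dish above 1 N and contact force between dish and warmer below 0.05 N and contact force between dish and mug below 0.05 N and contact force between dish and tumbler below 0.05 N and angle between each of dish, mug's own z axis and vertical below 0.1 rad and angle between the x axis of dish and the x axis of warmer, either way round above 1.27 rad and horizontal distance between dish_lip and mug_mouth below 0.028 m and height (world z) of dish_lip between 0.104 and 0.184 m and horizontal distance between ball_centre and dish_centre below 0.015 m and height (world z) of ball_centre above 0.09 m and linear speed of dish below 0.02 m/s and angular speed of dish below 0.15 rad/s and distance of each of mug, tumbler from where it was at the start of the episode below 0.02 m); the arm keeps its last pose, push and grip.
It fails at once if the ball rolls out of the middle of the dish (more than 35 mm off) (horizontal distance between ball_centre and dish_centre above 0.035 m).
It fails at once if the dish is tipped by more than 17 degrees (angle between dish's own z axis and vertical above 0.3 rad).
It fails at once if the mug is pushed along or tipped (distance of mug from where it was at the start of the episode above 0.03 m or angle between mug's own z axis and vertical above 0.3 rad).
It fails at once if the tumbler is pushed along or tipped (distance of tumbler from where it was at the start of the episode above 0.03 m or angle between tumbler's own z axis and vertical above 0.3 rad).
It also fails if it takes over 48 s, if anything falls off the work surface, if the arm or the gripper's body presses on something with over 40 N, if the wrist force passes 120 N, or if a joint passes its speed limit or range.

## Working session

There is one attempt and no reset: what is moved stays moved. The work goes in short steps, Python scripts to look and compute and a shell command to move; the robot and the scene stay as the last step left them, time stands still between calls to the robot, and variables do not carry over. Pictures are saved under pics/ and viewed, at most 10 in all, crops included, and the job is handed in when it is done.

```bash
mkdir -p pics; python3 - <<'E'
from cell import manip, eyes, models
import cv2,numpy as np
s=manip.read_state();print(s['t'],s['ee_pos'],np.round(s['tcp_rot'],3).tolist(),s['opening'])
for c in("scene","side"):
    im=eyes.get_image(c);cv2.imwrite(f"pics/{c}0.png",im[:,:,::-1])
    k=eyes.get_calibration(c);print(c,{a:np.round(b,4).tolist() if not isinstance(b,str) else b for a,b in k.items()})
    for n in("warmer","heat_knob","dish","dish_handle","ball_centre","mug","tumbler"):
        print(n,[(np.round(r['rect']).tolist(),round(r['p'],2)) for r in models.search_frame(c,n)])
E
```

```text
0.0 [133.4930494  558.54584076 194.76214517] [[-0.973, 0.233, -0.001], [0.233, 0.973, -0.002], [0.0, -0.002, -1.0]] 0.9964755548518183
scene {'vfov': 56.65, 'cx': 319.6971, 'cy': 233.9097, 'eye': [-462.3679, -671.1979, 1005.6446], 'orientation': [[0.539, 0.498, -0.6793], [-0.8421, 0.3338, -0.4235], [0.0159, 0.8004, 0.5993]]}
warmer [([227.0, 202.0, 303.0, 251.0], 0.89)]
heat_knob [([237.0, 204.0, 283.0, 230.0], 0.72), ([251.0, 200.0, 258.0, 211.0], 0.39)]
dish [([236.0, 204.0, 287.0, 232.0], 0.65), ([297.0, 246.0, 332.0, 281.0], 0.44)]
dish_handle [([237.0, 203.0, 286.0, 235.0], 0.57), ([187.0, 204.0, 208.0, 235.0], 0.29)]
ball_centre [([262.0, 211.0, 275.0, 222.0], 0.63)]
mug [([423.0, 312.0, 461.0, 357.0], 0.94), ([299.0, 242.0, 330.0, 276.0], 0.85), ([439.0, 280.0, 474.0, 321.0], 0.73)]
tumbler [([187.0, 203.0, 209.0, 235.0], 0.63), ([296.0, 242.0, 331.0, 278.0], 0.24)]
side {'vfov': 55.1363, 'cx': 326.3787, 'cy': 233.893, 'eye': [-250.3664, -642.8446, 990.4677], 'orientation': [[0.5918, 0.5381, -0.6001], [-0.8061, 0.3907, -0.4445], [-0.0047, 0.7468, 0.665]]}
warmer []
heat_knob [([249.0, 184.0, 261.0, 196.0], 0.46)]
dish [([232.0, 193.0, 291.0, 228.0], 0.83), ([180.0, 190.0, 207.0, 223.0], 0.34)]
dish_handle [([231.0, 193.0, 293.0, 229.0], 0.66)]
ball_centre [([229.0, 190.0, 288.0, 227.0], 0.56), ([261.0, 200.0, 273.0, 214.0], 0.48)]
mug [([438.0, 333.0, 478.0, 391.0], 0.79), ([462.0, 290.0, 502.0, 342.0], 0.67), ([296.0, 241.0, 335.0, 286.0], 0.64)]
tumbler [([178.0, 190.0, 207.0, 223.0], 0.85)]
```

```bash
python3 - <<'E'
import cv2,numpy as np
a=cv2.imread("pics/scene0.png");b=cv2.imread("pics/side0.png")
cv2.imwrite("pics/c1.png",np.vstack([cv2.resize(a[160:380,160:500],(800,518),interpolation=3)]))
cv2.imwrite("pics/c2.png",cv2.resize(b[170:400,160:510],(800,526),interpolation=3))
E
```

```text
(no output)
```

View pics/c1.png

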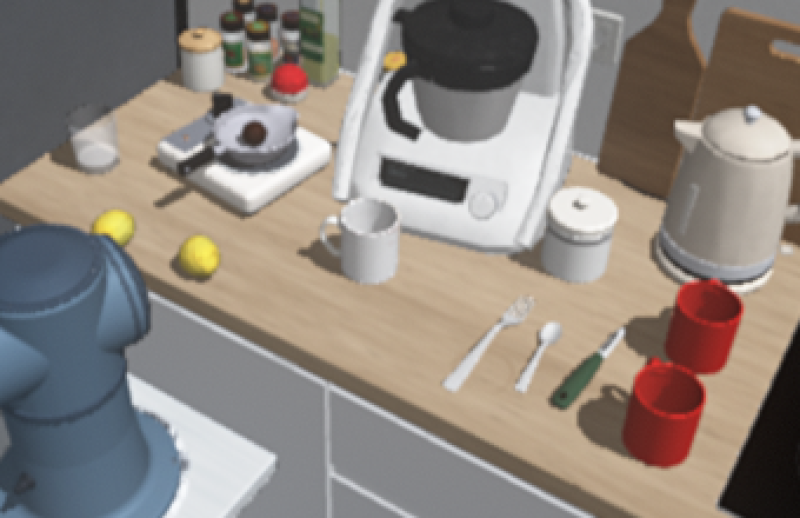

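View pics/c2.png

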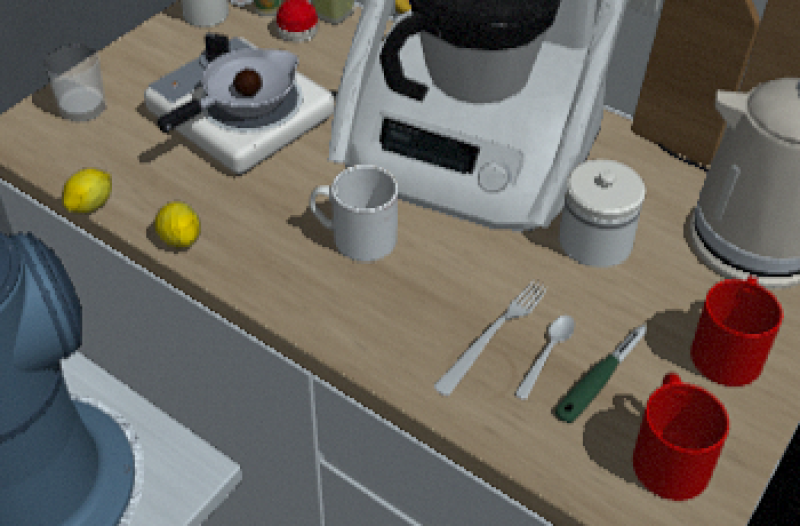

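```bash
cat > h.py <<'E'
from cell import manip, eyes, models
import cv2,numpy as np
def ray(k,u,v):
    f=240/np.tan(np.radians(k['vfov'])/2)
    return np.array(k['orientation'])@np.array([(u-k['cx'])/f,-(v-k['cy'])/f,-1.])
def atz(k,u,v,z):
    d=ray(k,u,v);e=np.array(k['eye'],float);return e+d*(z-e[2])/d[2]
def proj(k,p):
    f=240/np.tan(np.radians(k['vfov'])/2)
    c=np.array(k['orientation']).T@(np.array(p,float)-np.array(k['eye']))
    return k['cx']+f*c[0]/-c[2],k['cy']-f*c[1]/-c[2]
def tri(l):
    A=0;b=0
    for k,u,v in l:
        d=ray(k,u,v);d/=np.linalg.norm(d);M=np.eye(3)-np.outer(d,d);A=A+M;b=b+M@np.array(k['eye'])
    return np.linalg.solve(A,b)
E
python3 - <<'E'
from h import *
K={c:eyes.get_calibration(c) for c in("scene","side","wrist")}
print(K['scene'].keys(),K['wrist'])
for n,z,a,b in(("ball",82,(268,216.1),(268.9,205.9)),("mugrim",94,(317.7,252.2),(319.7,251.8))):
    print(n,atz(K['scene'],*a,z).round(),atz(K['side'],*b,z).round())
# tumbler base z=0
print(atz(K['scene'],160+97/2.353,160+160/2.353,5).round(),atz(K['side'],160+80*.4375,170+108*.4373,5).round())
# knob top z94
print(atz(K['scene'],160+223/2.353,160+102/2.353,85).round(),atz(K['side'],160+217*.4375,170+46*.4373,85).round())
# handle tip z 90 ; 
print(atz(K['scene'],160+183/2.353,160+168/2.353,90).round(),atz(K['side'],160+163*.4375,170+123*.4373,90).round())
im=eyes.get_image("wrist");cv2.imwrite("pics/w0.png",im[:,:,::-1])
for n in("warmer","heat_knob","dish","ball_centre","mug","tumbler"):
        print(n,[(np.round(r['rect']).tolist(),round(r['p'],2)) for r in models.search_frame("wrist",n)])
E
```

```text
dict_keys(['vfov', 'cx', 'cy', 'eye', 'orientation']) {'vfov': 60.73252656707554, 'cx': 321.87159953683204, 'cy': 243.6243233940481, 'eye': array([ 64.41843317, 576.04716214, 374.59089888]), 'orientation': array([[ 2.32217136e-01, -9.33108402e-01, -2.74561309e-01],
       [ 9.72663968e-01,  2.22798794e-01,  6.54637548e-02],
       [ 8.71488930e-05, -2.82257698e-01,  9.59338618e-01]])}
ball [571. 196.  82.] [570. 193.  82.]
mugrim [484. -75.  94.] [487. -73.  94.]
[453. 429.   5.] [447. 424.   5.]
[607. 287.  85.] [604. 284.  85.]
[431. 218.  90.] [430. 219.  90.]
warmer []
heat_knob []
dish []
ball_centre []
mug []
tumbler []
```

View pics/w0.png

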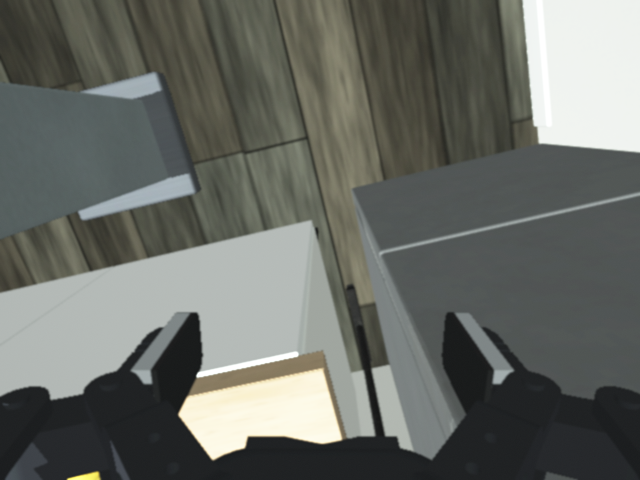

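The only white mug with a handle is at scene (315,259); the two red ones at (442,335) and (457,300) are look-alikes. The white mug stands right of the warmer, at about (485,-74). The tumbler is on the left, and the ball is at about (570,195). The wrist picture still shows only the floor, so I'll move above the warmer to look.

```bash
python3 -m pendant '{"xyz":[[-4.0,-1.7,0],[-4.0,-1.7,0],[-4.0,-1.7,0],[-4.0,-1.7,0],[-4.0,-1.7,0],[-4.0,-1.7,0],[-4.0,-1.7,0],[-4.0,-1.7,0],[-4.0,-1.7,0],[-4.0,-1.7,0],[-4.0,-1.7,0],[-4.0,-1.7,0]],"dr":[[0,0,0],[0,0,0],[0,0,0],[0,0,0],[0,0,0],[0,0,0],[0,0,0],[0,0,0],[0,0,0],[0,0,0],[0,0,0],[0,0,0]],"claw":[0.5,0.5,0.5,0.5,0.5,0.5,0.5,0.5,0.5,0.5,0.5,0.5]}'
python3 -m pendant '{"xyz":[[0,0,0],[0,0,0]],"dr":[[0,0,0],[0,0,0]],"claw":[0.5,0.5]}'
python3 - <<'E'
from h import *
im=eyes.get_image("wrist");cv2.imwrite("pics/w1.png",im[:,:,::-1])
k=eyes.get_calibration("wrist");print(k['eye'])
for n,p in(("ball",(570,195,82)),("knob",(610,290,90))):print(n,proj(k,p))
for n in("heat_knob","dish","ball_centre","dish_handle"):
    print(n,[(np.round(r['rect']).tolist(),round(r['p'],2)) for r in models.search_frame("wrist",n)])
print(manip.read_state()['joint_positions'])
E
```

```text
t: 2.35
ee_pos: [554.5, 247.9, 195.8]
tcp_rot: [[-0.973, 0.233, 0.0], [0.233, 0.973, 0.0], [-0.0, 0.0, -1.0]]
contact_force: [-0.2, 0.1, 0.8]
opening: 0.498
grasp_force: 0.0
t: 2.55
ee_pos: [553.6, 248.5, 195.3]
tcp_rot: [[-0.972, 0.235, -0.001], [0.235, 0.972, 0.0], [0.001, 0.0, -1.0]]
contact_force: [0.1, 0.2, 0.5]
opening: 0.499
grasp_force: 0.0
[483.53247418 266.02906898 374.40484654]
ball (np.float64(256.9047286766424), np.float64(262.57178720289636))
knob (np.float64(392.43588149183427), np.float64(287.36370353794865))
heat_knob [([374.0, 253.0, 428.0, 304.0], 0.93)]
dish [([168.0, 43.0, 346.0, 368.0], 0.87)]
ball_centre [([233.0, 237.0, 292.0, 289.0], 0.63)]
dish_handle [([168.0, 42.0, 346.0, 367.0], 0.87)]
[3.20735950e-01 4.43283550e-01 1.81339292e-01 1.30882596e+00
 2.35905492e-04 5.53657916e-01]
```

View pics/w1.png

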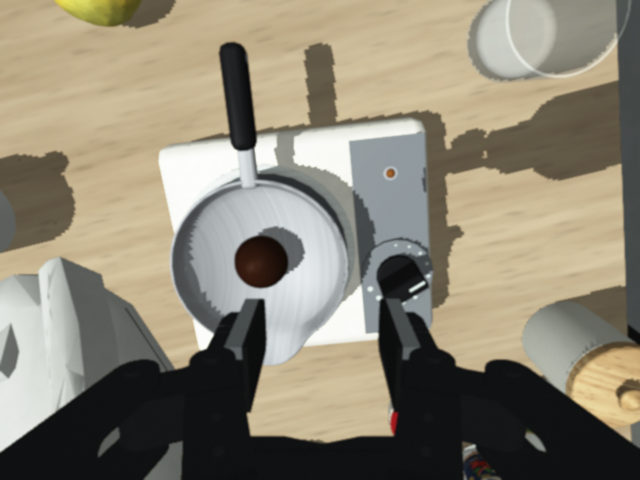

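The picture shows the ball at (261,262), the dish handle running from (231,45) to (247,185), the knob at about (402,276), and the case's front edge from (162,152) to (425,122). I'll enlarge the knob to get the bar angle.

```bash
python3 - <<'E'
import cv2
a=cv2.imread("pics/w1.png");cv2.imwrite("pics/c3.png",cv2.resize(a[230:320,350:450],(800,720),interpolation=2)[:600])
E
```

```text
(no output)
```

View pics/c3.png

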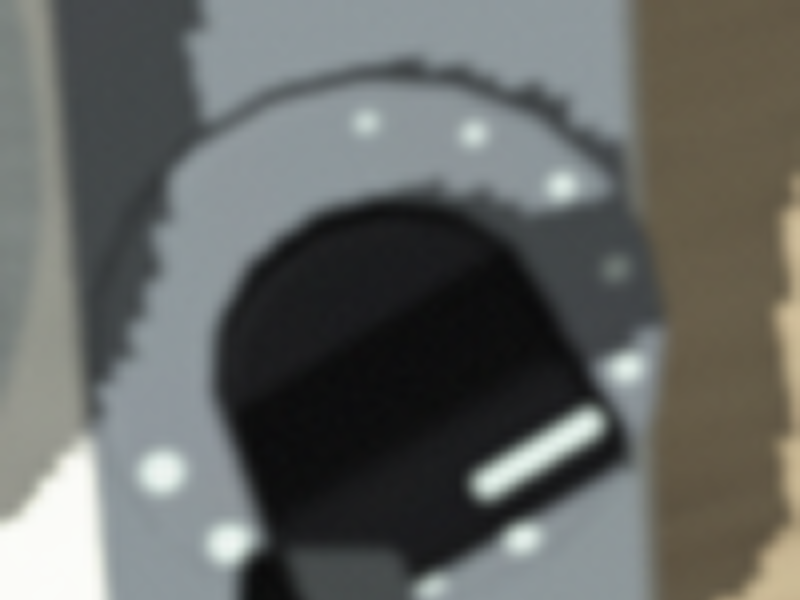

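```bash
python3 - <<'E'
from h import *
k=eyes.get_calibration("wrist")
P=lambda x,y,z:atz(k,x,y,z)[:2]
ang=lambda a,b:np.degrees(np.arctan2(*(b-a)[::-1]))
C=lambda x,y,z:P(350+x/8,230+y/8,z)
print("bar dir",ang(C(485,485,94),C(595,420,94)),ang(C(410,575,94),C(630,455,94)))
print("bar edge end",C(630,455,94).round(1), "marker mid",C(540,452,94).round(1))
print("disc c z60",C(385,365,60).round(1))
print("case front",ang(P(162,152,50),P(425,122,50)),"left",ang(P(425,122,50),P(432,325,50)))
print("corners",P(162,150,50).round(1),P(424,121,50).round(1))
print("handle",ang(P(231,45,101),P(243,148,101)),P(231,45,101).round(1),P(243,148,101).round(1))
print("dish rim c",P((171+348)/2,268,88).round(1),"ball",P(261,262,82).round(1))
def w(o,yaw,x,y):
    c,s=np.cos(yaw),np.sin(yaw);return np.array(o)+[c*x-s*y,s*x+c*y]
for yaw in(-7,-8,-9,-10):
    y=np.radians(yaw);o=P(261,262,82);print(yaw,w(o,y,28,105).round(1),"corners",w(o,y,-95,-78).round(),w(o,y,-95,137).round())
E
```

```text
bar dir 110.23251387146514 108.19572349247004
bar edge end [613.6 316.9] marker mid [611.4 308.8]
disc c z60 [613.9 300.1]
case front 82.96852663594179 left -7.212482979030378
corners [473.6 141.8] [499.1 342.7]
handle -9.594532636806582 [425.5 223.5] [486.  213.2]
dish rim c [572.5 198. ] ball [570. 199.]
-7 [610.6 299.8] corners [466. 133.] [492. 347.]
-8 [612.4 299. ] corners [465. 135.] [495. 348.]
-9 [614.1 298.3] corners [464. 137.] [498. 349.]
-10 [615.8 297.5] corners [463. 139.] [500. 350.]
```

```bash
python3 -m pendant '{"xyz":[[-2.25,3.15,0],[-2.25,3.15,0],[0,0,0],[0,0,0],[0,0,0],[0,0,0],[0,0,0],[0,0,0],[0,0,0],[0,0,0]],"dr":[[0,0,0],[0,0,0],[0,0,0.143],[0,0,0.143],[0,0,0.143],[0,0,0.143],[0,0,0.143],[0,0,0.143],[0,0,0.14],[0,0,0]],"claw":[0.5,0.5,0.5,0.5,0.5,0.5,0.5,0.5,0.5,0.5]}'
python3 - <<'E'
from h import *
im=eyes.get_image("wrist");cv2.imwrite("pics/w2.png",im[:,:,::-1])
k=eyes.get_calibration("wrist")
s=manip.read_state();print(s['ee_pos'],np.degrees(np.arctan2(s['tcp_rot'][1][1],s['tcp_rot'][0][1])),s['joint_positions'])
print(proj(k,(612,299,94)))
print([(np.round(r['rect']).tolist(),round(r['p'],2)) for r in models.search_frame("wrist","heat_knob")])
E
```

```text
t: 3.8
ee_pos: [610.8, 300.9, 196.0]
tcp_rot: [[-0.333, 0.943, 0.0], [0.943, 0.333, 0.0], [0.0, 0.0, -1.0]]
contact_force: [0.5, -0.3, 0.0]
opening: 0.498
grasp_force: 0.0
[610.87546595 300.76880095 195.91767105] 19.601672248698947 [3.64337358e-01 6.16509713e-01 4.65974342e-01 1.42022667e+00
 1.52959050e-04 1.59301997e+00]
(np.float64(321.8396663724076), np.float64(231.59835859445423))
[([34.0, 235.0, 330.0, 411.0], 0.65), ([307.0, 201.0, 348.0, 257.0], 0.57)]
```

View pics/w2.png

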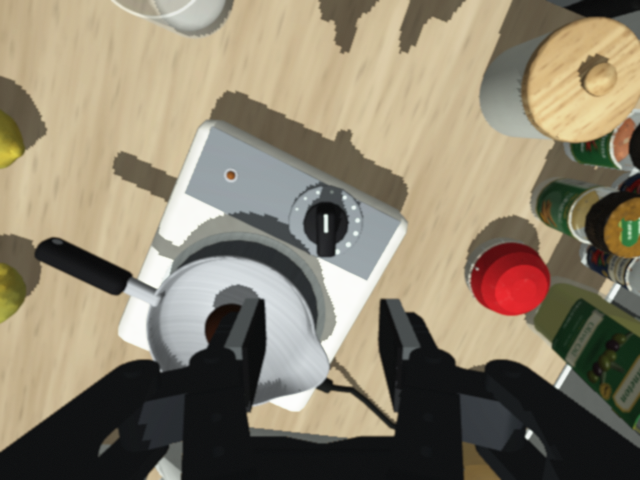

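The bar stands upright in the picture at (327,203–257), so the angle is right. It lies about 3 mm to the tool's +y. I'll correct that, descend and close.

```bash
python3 -m pendant '{"xyz":[[-0.18,0.28,3],[0,0,3],[0,0,3],[0,0,2],[0,0,1.5],[0,0,0],[0,0,0],[0,0,0],[0,0,0],[0,0,0],[0,0,0]],"dr":[[0,0,0],[0,0,0],[0,0,0],[0,0,0],[0,0,0],[0,0,0],[0,0,0],[0,0,0],[0,0,0],[0,0,0],[0,0,0]],"claw":[0.5,0.5,0.5,0.5,0.5,0.5,0,0,0,0,0]}' 25
```

```text
t: 5.0
ee_pos: [615.2, 299.4, 71.3]
tcp_rot: [[-0.332, 0.943, 0.001], [0.943, 0.332, 0.0], [0.0, 0.001, -1.0]]
contact_force: [-0.4, 0.3, -0.1]
opening: -0.004
grasp_force: 0.0
```

```bash
python3 - <<'E'
from h import *
im=eyes.get_image("wrist");cv2.imwrite("pics/w3.png",im[:,:,::-1])
s=manip.read_state();print(s['ee_pos'],s['opening'],s['grasp_force'],s['contact_force'])
im=eyes.get_image("side");cv2.imwrite("pics/s3.png",im[:,:,::-1])
a=im[130:270,170:340,::-1]
w=cv2.imread("pics/w3.png")
cv2.imwrite("pics/c4.png",np.hstack([cv2.resize(w,(440,330)),cv2.resize(a,(360,330),interpolation=2)]))
E
```

```text
[615.08772627 299.29739363  71.17225   ] 0.0024160438120682617 0.0 [ 0.9572333  -0.64712956  0.98043272]
```

View pics/c4.png

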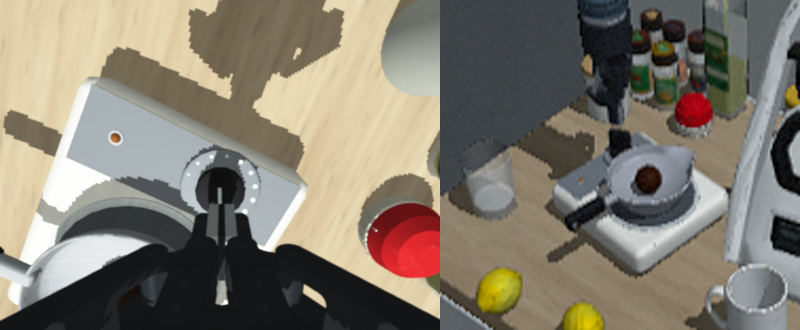

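```bash
python3 - <<'E'
from h import *
k=eyes.get_calibration("wrist")
for p in((615,299.4,71),(614,300,60),(614,300,94),(619,283,94),(608,317,94),(608,317,62)):print(p,np.round(proj(k,p)))
a=cv2.imread("pics/w3.png");cv2.imwrite("pics/c5.png",cv2.resize(a[200:460,220:430],(484,600),interpolation=2))
E
```

```text
(615, 299.4, 71) [321. 283.]
(614, 300, 60) [319. 273.]
(614, 300, 94) [319. 301.]
(619, 283, 94) [317. 340.]
(608, 317, 94) [319. 260.]
(608, 317, 62) [319. 238.]
```

View pics/c5.png

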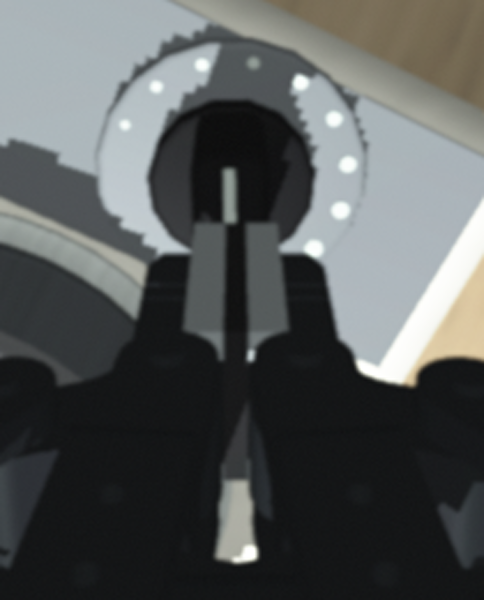

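```bash
python3 - <<'E'
from h import *
k=eyes.get_calibration("side")
for p in((615,299.4,71),(615,299.4,90),(615,299.4,125),(614,300,62),(614,300,94)):print(p,np.round(proj(k,p),1))
im=cv2.imread("pics/s3.png");k=eyes.get_calibration("scene")
for p in((615,299.4,71),(615,299.4,125),(614,300,62),(614,300,94)):print(p,np.round(proj(k,p),1))
b=eyes.get_image("scene")[:,:,::-1]
cv2.imwrite("pics/c6.png",np.hstack([cv2.resize(im[150:210,220:285],(400,369),interpolation=2),cv2.resize(b[165:225,220:285],(400,369),interpolation=2)]))
E
```

```text
(615, 299.4, 71) [254.3 190.2]
(615, 299.4, 90) [253.7 185.6]
(615, 299.4, 125) [252.5 177. ]
(614, 300, 62) [254.2 192.5]
(614, 300, 94) [253.2 184.7]
(615, 299.4, 71) [253.9 204.5]
(615, 299.4, 125) [252.9 192.4]
(614, 300, 62) [253.8 206.6]
(614, 300, 94) [253.2 199.5]
```

View pics/c6.png

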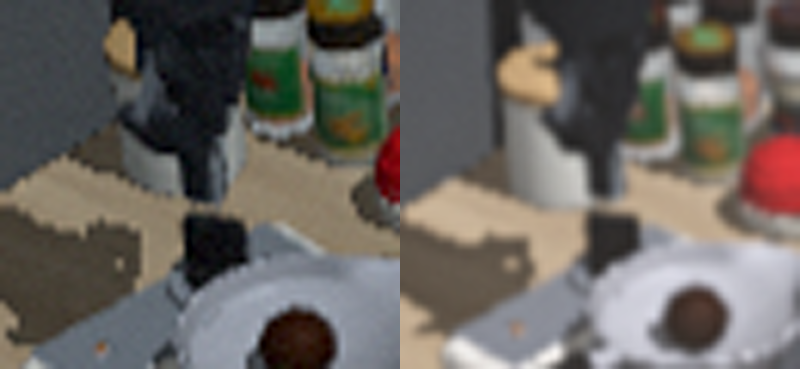

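The side and scene views (tip at about (254,182) and (253,197)) show the shut fingertips sitting above the knob's top, so in reality the tips end about 30 mm higher than the reported TCP. I'll open, go 22 mm lower and close again, watching the force.

```bash
python3 -m pendant '{"xyz":[[0,0,0],[0,0,0],[0,0,0],[0,0,1],[0,0,1.2],[0,0,0],[0,0,0],[0,0,0],[0,0,0],[0,0,0]],"dr":[[0,0,0],[0,0,0],[0,0,0],[0,0,0],[0,0,0],[0,0,0],[0,0,0],[0,0,0],[0,0,0],[0,0,0]],"claw":[0.5,0.5,0.5,0.5,0.5,0.5,0,0,0,0]}' 25
python3 - <<'E'
from h import *
im=eyes.get_image("side")[:,:,::-1];b=eyes.get_image("scene")[:,:,::-1];w=eyes.get_image("wrist")[:,:,::-1]
cv2.imwrite("pics/c7.png",np.hstack([cv2.resize(im[150:210,220:285],(260,240),interpolation=2),cv2.resize(b[165:225,220:285],(260,240),interpolation=2),cv2.resize(w[200:460,210:440],(260,240))]))
s=manip.read_state();print(s['opening'],s['grasp_force'],s['contact_force'],s['ee_pos'])
E
```

```text
t: 6.15
ee_pos: [614.4, 299.1, 48.8]
tcp_rot: [[-0.332, 0.943, -0.001], [0.943, 0.332, -0.0], [0.0, -0.001, -1.0]]
contact_force: [-3.1, -1.0, 1.0]
opening: 0.152
grasp_force: 26.8
0.15180797826704243 26.93138748407364 [-3.13934402 -0.64582622  0.87983552] [614.43765701 299.11239497  48.85314998]
```

```bash
python3 -m pendant '{"xyz":[[0,0,0],[0,0,0],[0,0,0],[0,0,0],[0,0,0],[0,0,0],[0,0,0],[0,0,0],[0,0,0],[0,0,0]],"dr":[[0,0,-0.12],[0,0,-0.12],[0,0,-0.12],[0,0,-0.12],[0,0,-0.12],[0,0,-0.12],[0,0,-0.12],[0,0,-0.12],[0,0,-0.12],[0,0,0]],"claw":[0,0,0,0,0,0,0,0,0,0]}' 25
python3 -c "
from h import *
s=manip.read_state();print(s['wrist_torque'],s['contact_force'])"
```

```text
t: 7.3
ee_pos: [613.3, 297.9, 48.8]
tcp_rot: [[-0.989, 0.151, -0.002], [0.151, 0.989, -0.002], [0.002, -0.003, -1.0]]
contact_force: [-5.6, -4.1, 4.4]
opening: 0.155
grasp_force: 27.2
[-0.77380148  1.12141567  0.01752277] [-5.63533806 -4.11815127  4.40886049]
```

```bash
python3 -m pendant '{"xyz":[[0,0,0],[0,0,0],[0,0,0]],"dr":[[0,0,-0.03],[0,0,-0.03],[0,0,0]],"claw":[0,0,0]}' 25
python3 -c "
from h import *
s=manip.read_state();print(s['wrist_torque'],s['contact_force'])"
```

```text
t: 7.6
ee_pos: [613.3, 297.8, 48.8]
tcp_rot: [[-0.996, 0.095, -0.003], [0.095, 0.996, -0.002], [0.002, -0.002, -1.0]]
contact_force: [-5.2, -3.4, 3.6]
opening: 0.152
grasp_force: 30.7
[-0.70335089  1.16876035 -0.68683427] [-5.19343901 -3.43912142  3.64628791]
```

The torque of -0.69 N m says the knob is at its stop. I'll release it, rise and go above the handle.

```bash
python3 -m pendant '{"xyz":[[0,0,0],[0,0,0],[0,0,0],[0,0,-2],[0,0,-3.5],[0,0,-3],[3.52,-2.38,0],[3.52,-2.38,0],[3.52,-2.38,0],[3.52,-2.38,0],[0,0,0],[0,0,0]],"dr":[[0,0,0],[0,0,0],[0,0,0],[0,0,0],[0,0,0],[0,0,0],[0,0,0],[0,0,0],[0,0,0.035],[0,0,0.035],[0,0,0],[0,0,0]],"claw":[0.5,0.5,0.5,0.5,0.5,0.5,0.5,0.5,0.5,0.5,0.5,0.5]}' 25
python3 - <<'E'
from h import *
im=eyes.get_image("wrist");cv2.imwrite("pics/w8.png",im[:,:,::-1])
k=eyes.get_calibration("wrist");s=manip.read_state();print(s['ee_pos'],s['contact_force'])
print("pred pts",[np.round(proj(k,p)) .tolist() for p in((425,223.5,101),(486,213.2,101),(570,199,82))])
for n in("heat_knob","dish","ball_centre"):
    print(n,[(np.round(r['rect']).tolist(),round(r['p'],2)) for r in models.search_frame("wrist",n)])
g=im.max(2)
for r in range(40,300,20):
    x=np.where(g[r,200:440]<60)[0]+200;print(r,x.min() if len(x) else 0,x.max() if len(x) else 0,len(x))
E
```

```text
t: 8.8
ee_pos: [464.4, 218.6, 133.9]
tcp_rot: [[-0.987, 0.162, 0.0], [0.162, 0.987, 0.0], [-0.0, 0.0, -1.0]]
contact_force: [0.5, -0.1, 0.2]
opening: 0.501
grasp_force: 0.0
[466.18913811 219.23601465 134.42033419] [ 0.34473649 -0.08678239 -0.32001204]
pred pts [[317.0, 183.0], [317.0, 294.0], [317.0, 401.0]]
heat_knob [([462.0, 441.0, 488.0, 471.0], 0.97), ([249.0, 180.0, 399.0, 440.0], 0.4)]
dish [([249.0, 185.0, 396.0, 445.0], 0.77), ([460.0, 439.0, 486.0, 473.0], 0.63)]
ball_centre [([288.0, 375.0, 346.0, 440.0], 0.57)]
40 0 0 0
60 0 0 0
80 0 0 0
100 0 0 0
120 0 0 0
140 0 0 0
160 0 0 0
180 0 0 0
200 302 328 27
220 302 328 27
240 301 329 29
260 303 328 26
280 303 327 25
```

View pics/w8.png

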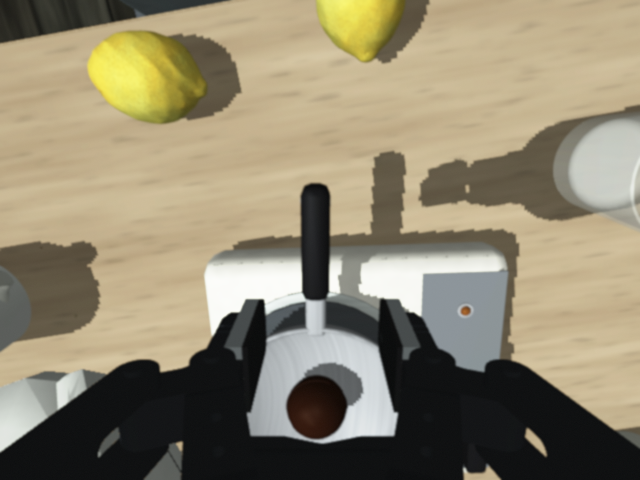

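The picture shows the handle upright at x≈315 (rows 185–297), about 4 mm to the tool's -y, and the ball centred at (317,407). I'll correct, descend and grip.

```bash
python3 -m pendant '{"xyz":[[0,-0.35,2.5],[0,0,2.5],[0,0,2],[0,0,1.4],[0,0,0.6],[0,0,0],[0,0,0],[0,0,0],[0,0,0],[0,0,0],[0,0,0]],"dr":[[0,0,0],[0,0,0],[0,0,0],[0,0,0],[0,0,0],[0,0,0],[0,0,0],[0,0,0],[0,0,0],[0,0,0],[0,0,0]],"claw":[0.5,0.5,0.5,0.5,0.5,0.5,0.1,0,0,0,0]}' 80
```

```text
t: 10.1
ee_pos: [465.6, 215.6, 44.5]
tcp_rot: [[-0.987, 0.162, 0.002], [0.162, 0.987, 0.001], [-0.002, 0.001, -1.0]]
contact_force: [0.2, -0.3, 2.9]
opening: 0.168
grasp_force: 78.8
```

```bash
python3 -m pendant '{"xyz":[[0,0,-0.1],[0,0,-0.2],[0,0,-0.3],[0,0,-0.4],[0,0,-0.5],[0,0,-0.5],[0,0,-0.4],[0,0,-0.3],[0,0,-0.2],[0,0,-0.1],[0,0,0],[0,0,0]],"dr":[[0,0,0],[0,0,0],[0,0,0],[0,0,0],[0,0,0],[0,0,0],[0,0,0],[0,0,0],[0,0,0],[0,0,0],[0,0,0],[0,0,0]],"claw":[0,0,0,0,0,0,0,0,0,0,0,0]}' 80
python3 - <<'E'
from h import *
im=eyes.get_image("wrist");cv2.imwrite("pics/w9.png",im[:,:,::-1])
for n in("dish","ball_centre"):
    print(n,[(np.round(r['rect']).tolist(),round(r['p'],2)) for r in models.search_frame("wrist",n)])
eyes.get_image("side")
for n in("dish","ball_centre"):
    print(n,[(np.round(r['rect']).tolist(),round(r['p'],2)) for r in models.search_frame("side",n)])
s=manip.read_state();print(s['wrist_torque'],s['contact_force'],s['grasp_force'])
im=im.astype(int);m=(im[...,0]<120)&(im[...,0]>im[...,2]+15)&(im[...,0]>25);m[:300]=0
ys,xs=np.where(m);print(xs.mean(),ys.mean(),len(xs),np.percentile(xs,[2,98]),np.percentile(ys,[2,98]))
E
```

```text
t: 11.3
ee_pos: [464.4, 215.3, 73.6]
tcp_rot: [[-0.987, 0.162, -0.0], [0.162, 0.987, 0.0], [0.0, -0.0, -1.0]]
contact_force: [0.2, 0.1, -1.6]
opening: 0.169
grasp_force: 78.3
dish [([290.0, 215.0, 354.0, 446.0], 0.81)]
ball_centre []
dish [([228.0, 184.0, 288.0, 220.0], 0.8)]
ball_centre [([260.0, 195.0, 275.0, 204.0], 0.6), ([226.0, 184.0, 290.0, 220.0], 0.41)]
[-0.02004972  0.17194656  0.01597669] [-0.15111655  0.15010337 -2.50619359] 78.30739617347717
50.21598430987987 341.6609463103702 4079 [  1. 554.] [301. 437.]
```

```bash
cat > ball.py <<'E'
from h import *
def ball(im,win):
    x0,y0,x1,y1=win;a=im[y0:y1,x0:x1].astype(int)
    m=((a[...,0]-a[...,2]>12)&(a.max(2)<110)).astype(np.uint8)
    n,l,st,c=cv2.connectedComponentsWithStats(m)
    return [(np.round(c[i]+[x0,y0],1).tolist(),int(st[i,4])) for i in range(1,n) if st[i,4]>25]
E
python3 - <<'E'
from ball import *
for c in("scene","side"):
    k=eyes.get_calibration(c);w=(235,180,305,235)
    print(c,ball(cv2.imread(f"pics/{c}0.png")[:,:,::-1],w),proj(k,(570.5,198.5,82)))
    im=eyes.get_image(c);cv2.imwrite(f"pics/{c}10.png",im[:,:,::-1])
    print(ball(im,w),proj(k,(570.5,198.5,112)))
E
```

```text
scene [([273.1, 188.0], 65), ([267.8, 216.0], 63)] (np.float64(267.4890937536802), np.float64(215.97105491392958))
[([272.9, 188.1], 57), ([267.1, 209.7], 61)] (np.float64(267.03675445944054), np.float64(209.11118814420004))
side [([280.6, 182.3], 38), ([267.9, 205.6], 95), ([238.7, 231.0], 49)] (np.float64(267.5948474028621), np.float64(205.1418760328788))
[([280.6, 181.4], 29), ([266.9, 198.7], 97), ([239.7, 230.8], 37)] (np.float64(266.7416385220633), np.float64(197.64738942635222))
```

```bash
python3 - <<'E'
from h import *
k=eyes.get_calibration("scene");q=eyes.get_calibration("side")
C=lambda x,y,z:atz(k,160+x/2.353,160+y/2.353,z).round()
S=lambda x,y,z:atz(q,160+x*.4375,170+y*.4373,z).round()
print("appl base",C(345,198,0),C(535,250,0),S(335,160,0),S(530,228,0))
print("mug base front-ish",C(370,262,0),S(366,240,0),"rim",C(371,217,94),S(365,187,94))
print("rim L/R",C(342,217,94),C(400,217,94),S(332,185,94),S(399,187,94))
E
```

```text
appl base [598.  45.  -0.] [ 651. -255.    0.] [583.  53.   0.] [ 629. -233.    0.]
mug base front-ish [495. -68.   0.] [486. -73.   0.] rim [484. -75.  94.] [487. -73.  94.]
rim L/R [462. -42.  94.] [ 506. -108.   94.] [466. -38.  94.] [ 511. -107.   94.]
```

```bash
python3 -m pendant '{"xyz":[[0.11,-0.04,-0.07],[0.23,-0.09,-0.14],[0.34,-0.13,-0.21],[0.46,-0.17,-0.28],[0.57,-0.21,-0.36],[0.68,-0.26,-0.43],[0.68,-0.26,-0.43],[0.57,-0.21,-0.36],[0.46,-0.17,-0.28],[0.34,-0.13,-0.21],[0.23,-0.09,-0.14],[0.11,-0.04,-0.07]],"dr":[[0,0,0],[0,0,0],[0,0,0],[0,0,0],[0,0,0],[0,0,0],[0,0,0],[0,0,0],[0,0,0],[0,0,0],[0,0,0],[0,0,0]],"claw":[0,0,0,0,0,0,0,0,0,0,0,0]}' 80
python3 -m pendant '{"xyz":[[0,0,0],[0,0,0],[0,0,0],[0,0,0],[0,0,0],[0,0,0],[0,0,0],[0,0,0],[0,0,0],[0,0,0],[0,0,0],[0,0,0]],"dr":[[0,0,0.01],[0,0,0.02],[0,0,0.03],[0,0,0.04],[0,0,0.05],[0,0,0.06],[0,0,0.07],[0,0,0.08],[0,0,0.09],[0,0,0.1],[0,0,0.11],[0,0,0.12]],"claw":[0,0,0,0,0,0,0,0,0,0,0,0]}' 80
python3 -m pendant '{"xyz":[[0,0,0],[0,0,0],[0,0,0],[0,0,0],[0,0,0],[0,0,0],[0,0,0],[0,0,0],[0,0,0],[0,0,0],[0,0,0],[0,0,0]],"dr":[[0,0,0.12],[0,0,0.11],[0,0,0.1],[0,0,0.09],[0,0,0.08],[0,0,0.07],[0,0,0.06],[0,0,0.05],[0,0,0.04],[0,0,0.03],[0,0,0.02],[0,0,0.01]],"claw":[0,0,0,0,0,0,0,0,0,0,0,0]}' 80
python3 - <<'E'
from ball import *
s=manip.read_state();R=np.array(s['tcp_rot']);H=np.array(s['ee_pos']);d=-R[:,0]
print(H,np.degrees(np.arctan2(d[1],d[0])),s['grasp_force'],s['wrist_torque'])
lip=H+d*185;print("lip xy",lip[:2],"centre",(H+d*107)[:2])
D=np.array([485.5,-74,H[2]])-lip;print("tool shift cm",(R.T@D/10).round(2))
k=eyes.get_calibration("wrist");im=eyes.get_image("wrist");cv2.imwrite("pics/w11.png",im[:,:,::-1])
for n in("mug","dish","ball_centre"):
    print(n,[(np.round(r['rect']).tolist(),round(r['p'],2)) for r in models.search_frame("wrist",n)])
print("mug pred",proj(k,(485.5,-74,94)))
c=(H+d*107)
for n in("scene","side"):
    q=eyes.get_calibration(n);b=eyes.get_image(n);cv2.imwrite(f"pics/{n}11.png",b[:,:,::-1])
    u,v=proj(q,(c[0],c[1],142));print(n,(u,v),ball(b,(int(u)-25,int(v)-20,int(u)+25,int(v)+25)))
    print([(np.round(r['rect']).tolist(),round(r['p'],2)) for r in models.search_frame(n,"mug")])
E
```

```text
t: 12.9
ee_pos: [414.3, 205.3, 103.6]
tcp_rot: [[-0.987, 0.162, 0.0], [0.162, 0.987, 0.0], [-0.0, 0.0, -1.0]]
contact_force: [0.4, 0.3, -2.3]
opening: 0.168
grasp_force: 78.3
t: 14.1
ee_pos: [414.7, 205.4, 103.4]
tcp_rot: [[-0.583, 0.813, 0.0], [0.813, 0.583, 0.0], [0.0, 0.0, -1.0]]
contact_force: [-0.2, -0.2, -1.5]
opening: 0.169
grasp_force: 78.3
t: 15.3
ee_pos: [414.7, 205.4, 103.5]
tcp_rot: [[0.152, 0.988, 0.0], [0.988, -0.152, 0.0], [0.0, 0.0, -1.0]]
contact_force: [-0.2, -0.1, -1.9]
opening: 0.17
grasp_force: 78.3
[414.66151577 205.41602412 103.46297081] -98.76404202454799 78.30198168754578 [ 0.20671681 -0.04866455  0.0216643 ]
lip xy [386.47387926  22.5760547 ] centre [398.35839627  99.6653391 ]
tool shift cm [-8.040e+00  1.126e+01 -1.000e-02]
mug []
dish [([291.0, 214.0, 356.0, 443.0], 0.57)]
ball_centre []
mug pred (np.float64(487.9951250116054), np.float64(645.0326694545548))
scene (np.float64(257.6921904501223), np.float64(235.5565734516201)) [([258.6, 236.6], 85), ([243.4, 254.9], 230)]
[([440.0, 279.0, 477.0, 317.0], 0.98), ([297.0, 245.0, 327.0, 283.0], 0.67), ([423.0, 311.0, 459.0, 360.0], 0.67), ([253.0, 202.0, 259.0, 209.0], 0.56)]
side (np.float64(250.96873987716145), np.float64(231.90669637218747)) [([251.9, 233.9], 136), ([237.0, 250.9], 252)]
[([296.0, 240.0, 332.0, 287.0], 0.89), ([465.0, 288.0, 501.0, 340.0], 0.88), ([438.0, 336.0, 478.0, 390.0], 0.82), ([244.0, 226.0, 259.0, 239.0], 0.2)]
```

```bash
python3 -m pendant '{"xyz":[[-0.11,0.16,0],[-0.22,0.31,0],[-0.34,0.47,0],[-0.45,0.62,0],[-0.56,0.78,0],[-0.67,0.94,0],[-0.78,1.09,0],[-0.9,1.25,0]],"dr":[[0,0,0],[0,0,0],[0,0,0],[0,0,0],[0,0,0],[0,0,0],[0,0,0],[0,0,0]],"claw":[0,0,0,0,0,0,0,0]}' 80
python3 -m pendant '{"xyz":[[-0.9,1.25,0],[-0.78,1.09,0],[-0.67,0.94,0],[-0.56,0.78,0],[-0.45,0.62,0],[-0.34,0.47,0],[-0.22,0.31,0],[-0.11,0.16,0],[0,0,0],[0,0,0],[0,0,0],[0,0,0]],"dr":[[0,0,0],[0,0,0],[0,0,0],[0,0,0],[0,0,0],[0,0,0],[0,0,0],[0,0,0],[0,0,0],[0,0,0],[0,0,0],[0,0,0]],"claw":[0,0,0,0,0,0,0,0,0,0,0,0]}' 80
python3 -m pendant '{"xyz":[[0,0,0],[0,0,0],[0,0,0],[0,0,0],[0,0,0],[0,0,0],[0,0,0],[0,0,0],[0,0,0],[0,0,0]],"dr":[[0,0,0],[0,0,0],[0,0,0],[0,0,0],[0,0,0],[0,0,0],[0,0,0],[0,0,0],[0,0,0],[0,0,0]],"claw":[0,0,0,0,0,0,0,0,0,0]}' 80
python3 - <<'E'
from ball import *
s=manip.read_state();R=np.array(s['tcp_rot']);H=np.array(s['ee_pos']);d=-R[:,0];c=H+d*107
print("lip",(H+d*185)[:2],c[:2],s['contact_force'],s['wrist_torque'],s['grasp_force'])
T=[]
for n in("scene","side"):
    q=eyes.get_calibration(n);b=eyes.get_image(n);cv2.imwrite(f"pics/{n}12.png",b[:,:,::-1])
    u,v=proj(q,(c[0],c[1],142));print(n,(u,v),ball(b,(int(u)-20,int(v)-20,int(u)+20,int(v)+20)))
    print("lip pred",proj(q,(*(H+d*185)[:2],147)),"mouth",proj(q,(485.5,-74,94)))
    T.append(cv2.resize(b[190:300,240:350,::-1],(400,400),interpolation=2))
cv2.imwrite("pics/c12.png",np.hstack(T))
E
```

```text
t: 16.5
ee_pos: [464.8, 156.0, 103.5]
tcp_rot: [[0.152, 0.988, 0.0], [0.988, -0.152, 0.0], [0.0, 0.0, -1.0]]
contact_force: [-0.4, 0.0, -2.4]
opening: 0.168
grasp_force: 78.3
t: 17.7
ee_pos: [513.2, 108.8, 103.5]
tcp_rot: [[0.151, 0.989, -0.0], [0.989, -0.151, 0.0], [0.0, -0.0, -1.0]]
contact_force: [-0.0, 0.2, -2.1]
opening: 0.166
grasp_force: 78.3
t: 18.7
ee_pos: [513.4, 108.6, 103.5]
tcp_rot: [[0.151, 0.988, 0.0], [0.988, -0.151, 0.0], [0.0, 0.0, -1.0]]
contact_force: [-0.3, -0.7, -2.6]
opening: 0.167
grasp_force: 78.3
lip [485.34099904 -74.23185031] [497.15243816   2.8686676 ] [-0.25555583 -0.71184004 -2.62269201] [ 0.15682546 -0.02303395  0.04038425] 78.31787467002869
scene (np.float64(300.05112413973495), np.float64(230.36047758316198)) [([301.4, 231.1], 78), ([285.3, 247.6], 48)]
lip pred (np.float64(317.9460170999317), np.float64(238.96486528906658)) mouth (np.float64(317.6910007167715), np.float64(251.8922734513706))
side (np.float64(300.181950740255), np.float64(226.50575975821266)) [([301.4, 228.0], 129), ([285.7, 242.7], 77)]
lip pred (np.float64(319.44117259911286), np.float64(238.23587393172002)) mouth (np.float64(319.68778321824163), np.float64(252.1522027647506))
```

The numbers fit: the lip (485,-74) is over the mouth (485.5,-74), lip height is about 147 mm, the ball is within about 3 mm of centre, and the load is steady. Handing in.

```bash
python3 -c "
from cell import manip
print(manip.hand_in())"
```

```text
the job is handed in; nothing more can be done
None
```

I turned the warming plate's knob back to its stop and handed in with the dish held still over the white mug, its lip about 5 cm above the rim and the ball about 3 mm off centre; no verdict came back, and I checked the final pose by numbers only, since my picture views were used up.

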